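# Plug in the light-controller relay and snap its cover on

## Task

Plug the blue relay fully home into the socket of the grey light-controller base and let go of it, then set the green cover over it and press straight down on it until both orange spring clips snap in above the cover's side ridges and the cover sits flat on the base. Do not let go of the cover then: finish with the gripper still on it, holding it pressed firmly down. Leave the carton, the tape roll and the tape measure where they are.

Things in the scene. Friction and masses are not known exactly. Their poses are not given: they have to be found in the camera images.
- controller_base: Grey plastic base plate 130 x 110 x 14 mm (its x, y, z), fixed; origin at the centre of its underside, z up. On it a black socket block 46 x 44 mm up to z = 32 mm; a lip round it, 66 x 55 mm outside, rounded top at z = 22 mm; black terminal strips at x = +-54 mm up to 22 mm; two orange spring clips at +y and -y, 24 mm wide, 40 mm high, outer faces at y = +-43.5 mm.
- cover_seat (a point): Centre of the plate's top face, (0, 0, 14 mm) of the base, same axes. The seated cover's lower edge rests on this face: its origin lies at this point, its 76 mm side along the base's x, either way round. The base's lip fits inside the cover with 2 mm (x) and 1.5 mm (y) play on each side.
- socket_mouth (a point): Centre of the socket hole's mouth in the socket block's top face, (0, 0, 32 mm) of the base, same axes. Hole 22 mm (x) by 30 mm (y), 17 mm deep, 2 mm chamfer: takes the relay's plug either way round with 1 mm play on each side. A seated relay's shoulder rests on this face, so its origin is 15 mm below this point.
- clip_left (a joint): Spring clip at the base's +y side: metres pushed outward, 0 at rest, at most 0.007. The cover's ridge slides down its 25 degree ramp from about 10 mm above the seat, pushing it out by about 3 mm; pushing both clips aside takes a press rising to about 6 to 12 N in all; then the force drops and the hook springs back over the ridge, 1 to 2 mm before the cover is seated.
- clip_right (a joint): The same spring clip at the base's -y side: metres pushed outward, 0 at rest.
- relay: Plug-in relay, about 60 g, loose, standing upright on its plug: black plug 20 x 28 mm (its x, y), 15 mm high, under a blue body 30 x 38 x 30 mm with a white top. Origin at the centre of the plug's underside, z up; the body reaches from z = 15 to 45 mm. Grasp it across its 30 mm (x), high enough to keep the fingertips clear of the socket block.
- cover: Green clip-fit cover, about 120 g, loose, standing upright: box open below, 76 x 64 mm outside (its x, y), walls 3 mm, flat top at z = 56 mm, inside 53 mm high; on top a grip bar 14 mm wide (x), 44 mm long (y), 24 mm high. A ridge 34 mm long stands out 4 mm from the +y and -y walls at z = 6 to 10 mm. Origin at the centre of its lower edge, z up.
- cover_bar (a point): Point in the grip bar, 20 mm above the cover's flat top (76 mm above the cover's origin); bar along the cover's y, gripped across its x. Held here, the fingertips all but rest on the flat top beside the bar and can press without slipping.
- cream_carton: Bystander: cream carton 34 x 70 x 28 mm, origin at the centre of its underside.
- tape_roll: Bystander: roll of black tape, 62 mm across, 19 mm high, origin under its centre.
- tape_measure: Bystander: yellow tape measure standing on edge, 32 x 78 x 62 mm, origin under its centre.
Things that resemble listed ones, but are neither listed nor needed, are in the scene too. What is shaped like the relay but red is not meant.

How it is judged:
By the outcome, as a careful person would: the job done as asked, in the order asked, and still so for the second after the job is handed in, while the arm keeps its last pose, push and grip.
It also fails if it takes over 64 s, if anything falls off the work surface, if the arm or the gripper's body presses on something with over 40 N, if the wrist force passes 120 N, or if a joint passes its speed limit or range.

## Robot

A 7-joint arm with a two-finger parallel gripper is mounted at the origin on a cart in front of the work surface, level with it; the furniture and walls round the work are solid. World frame = base frame: x ahead of the robot, y to its left, z up, the work surface at z = 0. Lengths are in mm, angles in rad, forces in N, time in s.
With the tool pointing down it reaches from about 400 to 875 mm from the base axis. Payload 4.4 kg.
Tool frame: the origin (TCP) lies midway between the tips of the shut fingers; the grasp point (between the pads) lies ctrl.grip_depth behind it (ctrl.grip_depth is the distance from the TCP to the grasp point, in mm); z points along the fingers, y is the line along which they close (so a half turn about z gives the same grasp; the last joint's range is limited). The gripper opens to 85 mm and grips with 20 to 120 N. Pads are 22 mm wide; open, the fingers measure 114 mm over their backs; the gripper's body (76 mm by 85 mm) begins 54 mm behind the grasp point. The pads swing forward as they close: fully open they stand 13 mm farther back than shut.
Start: joints at [1.037, 0.628, 0.038, 1.517, -0.027, 0.996, -0.02], TCP at [293.129, -580.167, 231.313] pointing down, gripper open.
Joint ranges: [-3.06, 3.06], [-0.37, 2.12], [-1.25, 1.32], [0.18, 2.47], [-1.1, 4.24], [0.23, 1.98], [-2.94, 2.94]. Speed limits (rad/s): [2.57, 2.57, 3.14, 3.14, 3.14, 3.14, 3.14].

## Interface

Orientations are given as [roll, pitch, yaw] about the fixed x, y, z axes, in that order (R = Rz(yaw) Ry(pitch) Rx(roll)).
In Python, from cell import ctrl gives the robot as it stands.
- The arm moves only by the tool carry_out, never from a script. Its argument "deltas" is one flat list of numbers, 7 for each row, row after row: the turn, a rotation vector about the tool's x, y, z in degrees, then the shift along the tool's x, y, z in m, then the closure, from -1 (fully open) to 1 (shut). In form: [wx, wy, wz, dx, dy, dz, claw, wx, wy, wz, dx, dy, dz, claw, ...]. A call has 1 to 12 rows; each row shifts and turns the commanded pose from where the row before left it, along the tool's axes as they then stand; what a row does not reach is not made up. A row lasts 1/8 s, in which the tool goes at most 62.5 mm and 10.7 degrees, less where a joint would pass 70% of its speed; a pose out of reach is approached as far as the arm can. A call with a gripper value outside its range is refused whole. The fingers move at their own pace and stop on an object; the grip force is fixed at half the most. Time passes only in rows, so rows that do not move let the fingers close. It gives the time, the measured TCP pose, the force, the opening and the grip force at its end, in the units of the state.
- ctrl.read_state(): the state, without advancing time (a new reading comes with each control period).
- ctrl.get_image(name): name is "side" or "top" or "wrist"; returns the picture (384x512x3 uint8, red, green, blue); there is no depth.
- ctrl.calibration(name): a dict with "mtx" (3x3 intrinsics, pixels), "R" (3x3) and "t" (3): a world point X has camera coordinates R X + t. Camera axes: x right, y down, z forward; pixel columns grow to the right and rows downward; lengths in mm; the calibration is good to about 2 mm. A picture is of the moment at which its call begins: read the wrist's pose just before it. calibration takes no time and is no camera call; for the wrist camera it gives the pose at the moment of the call.
- ctrl.finish_job(): hands the job in; it is judged then, once.
The state is a dict: "clock": time; "qpos": joint angles; "qd": joint speeds; "tau": joint torques, N m; "eef_pos": TCP position; "tool_rot": TCP orientation; "force": force on the tool from outside, world axes, zero at the start; "torque": the same for the moment, N m; "width": finger opening in mm; "gripper_force": force on a finger pad.
Only numpy, scipy, OpenCV 4.12 (cv2) and the standard library are available. Lean on these libraries where they do the work, as an engineer would, in place of code of your own. Each camera call takes 0.05 s, during which the arm holds its last target. There are 200 camera calls.

## Working session

There is one attempt and no reset: what is moved stays moved. The work goes in short steps, Python scripts to look and compute and a tool call to move; the robot and the scene stay as the last step left them, time stands still between calls to the robot, and variables do not carry over. Pictures are saved under pics/ and viewed, at most 10 in all, crops included, and the job is handed in when it is done.

Besides the shell and the picture viewer there is one more tool, called after "Request:" as a command line: name --argument value ..., lists and objects as JSON in quotes. carry_out: Moves the arm, as the interface text tells. Its arguments: {"type":"object","properties":{"deltas":{"type":"array"}},"required":["deltas"]}

```bash
ls; mkdir -p pics; python3 - <<'E'
from cell import ctrl
import cv2, numpy as np
print(ctrl.read_state(), ctrl.grip_depth)
a=ctrl.get_image("top"); b=ctrl.get_image("side")
cv2.imwrite("pics/top0.png",a[:,:,::-1]); cv2.imwrite("pics/side0.png",b[:,:,::-1])
cv2.imwrite("pics/both0.png",cv2.resize(np.vstack([a,b])[:,:,::-1],(400,600)))
for n in("top","side","wrist"):
  c=ctrl.calibration(n); print(n,c)
E
```

```text
pics
{'clock': 0.0, 'qpos': array([ 1.03719636,  0.62933507,  0.03844124,  1.51836982, -0.02701351,
        0.99628524, -0.01997956]), 'qd': array([-0.00023981,  0.00096556, -0.00030891,  0.00101645,  0.00068303,
        0.00263448, -0.00043262]), 'tau': array([-5.60856893e-05, -5.63400471e+01,  1.22657586e+00, -1.93445581e+01,
        1.11366645e-02,  1.04343405e-02,  3.00363531e-06]), 'eef_pos': array([ 292.85033133, -579.59650466,  230.39564927]), 'tool_rot': array([-3.13971306e+00,  1.24479002e-05,  4.67813598e-01]), 'force': array([ 0.16279449, -0.76964819, -0.7275678 ]), 'torque': array([ 0.02341225,  0.00360994, -0.06107278]), 'gripper_force': 0.0, 'width': 85.29269078287895} 18.700000000000003
top {'mtx': array([[370.11901836,   0.        , 260.15055996],
       [  0.        , 370.11901836, 189.02019661],
       [  0.        ,   0.        ,   1.        ]]), 'R': array([[ 0.00966127, -0.99994017, -0.00513032],
       [-0.98513248, -0.00863789, -0.17157911],
       [ 0.17152452,  0.00671172, -0.98515699]]), 't': array([-10.00953184, 583.51386063, 898.43960505])}
side {'mtx': array([[359.49001051,   0.        , 254.19850694],
       [  0.        , 359.49001051, 190.28064572],
       [  0.        ,   0.        ,   1.        ]]), 'R': array([[ 0.98844744, -0.15130272, -0.00889635],
       [-0.09125954, -0.54727248, -0.83196426],
       [ 0.12100973,  0.82316482, -0.5547579 ]]), 't': array([-546.40727403,  116.43400596,  930.67269937])}
wrist {'mtx': array([[320.73724471,   0.        , 253.59592037],
       [  0.        , 320.73724471, 191.96073426],
       [  0.        ,   0.        ,   1.        ]]), 'R': array([[ 0.45221006, -0.89191006, -0.00158349],
       [-0.85595957, -0.43448031,  0.28028572],
       [-0.25067765, -0.12539262, -0.95991531]]), 't': array([-648.39331204,  -36.64738686,  378.1393183 ])}
```

```bash
python3 - <<'E'
import cv2
for n in("top","side"):
    cv2.imwrite(f"pics/{n}0b.png",cv2.resize(cv2.imread(f"pics/{n}0.png"),(800,600),interpolation=cv2.INTER_CUBIC))
E
```

```text
(no output)
```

View pics/top0b.png

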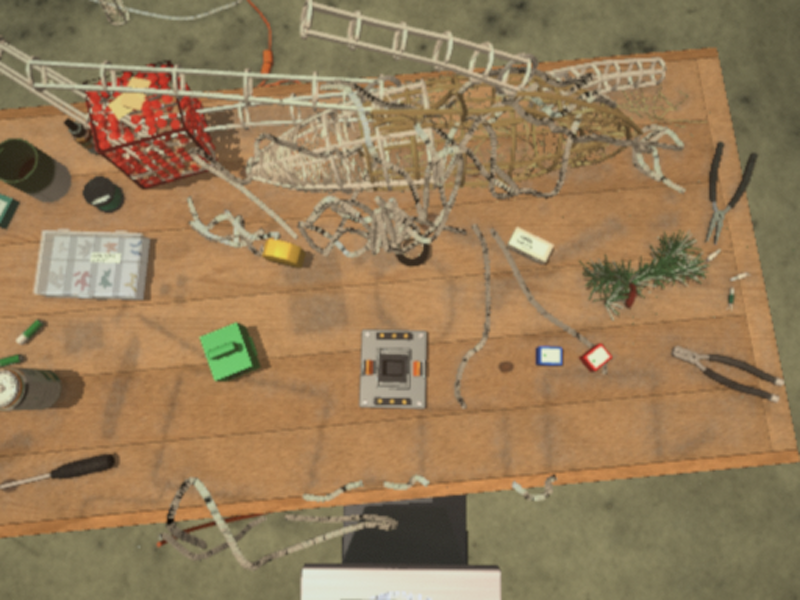

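View pics/side0b.png

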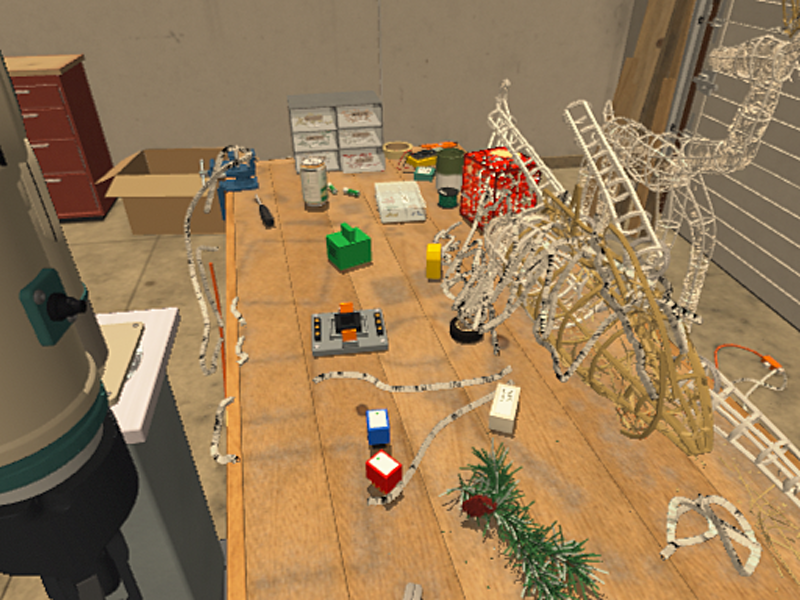

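```bash
cat > h.py <<'E'
from cell import ctrl
import cv2, numpy as np
def ray(c,uv):
    d=np.linalg.inv(c["mtx"])@[*uv,1]; R=np.array(c["R"]); return -R.T@c["t"], R.T@d
def tri(obs):  # [(calib,uv)...] -> point, residual mm
    A=np.zeros((3,3)); b=np.zeros(3); rs=[ray(c,u) for c,u in obs]
    for o,d in rs:
        d=d/np.linalg.norm(d); P=np.eye(3)-np.outer(d,d); A+=P; b+=P@o
    X=np.linalg.solve(A,b)
    return X,[round(float(np.linalg.norm(np.cross(d/np.linalg.norm(d),X-o))),1) for o,d in rs]
def onz(c,uv,z):
    o,d=ray(c,uv); return o+d*(z-o[2])/d[2]
def proj(c,X):
    p=c["mtx"]@(np.array(c["R"])@X+c["t"]); return p[:2]/p[2]
E
python3 - <<'E'
from h import *
T,S=ctrl.calibration("top"),ctrl.calibration("side"); k=1/1.5625
f=lambda u:np.array(u)*k-0.2
for n,a,b in [("relay top",(549,355),(377,414)),("red",(596,356),(384,467)),("clip+y",(369,368),(347,309)),("clip-y",(417,369),(349,337)),("bar",(226,348),(348,231)),("carton",(531,244),(506,395)),("tape meas",(281,246),(434,246))]:
    X,r=tri([(T,f(a)),(S,f(b))]); print(n,X.round(),r)
print([onz(T,f(u),14).round() for u in [(361,331),(427,331),(427,408),(361,408)]])
print([onz(T,f(u),45).round() for u in [(537,347),(562,347),(563,364),(537,364)]])
print([onz(T,f(u),56).round() for u in [(201,334),(240,322),(258,368),(217,380)]])
w=ctrl.calibration("wrist"); print(-np.array(w["R"]).T@w["t"])
E
```

```text
relay top [ 489. -235.   49.] [0.1, 0.1]
red [ 488. -315.   36.] [0.5, 0.5]
clip+y [468.  57.  26.] [1.4, 1.4]
clip-y [466. -22.  23.] [0.3, 0.3]
bar [492. 281.  70.] [1.3, 1.3]
carton [ 678. -214.   36.] [1.6, 1.6]
tape meas [661. 204.  60.] [1.7, 1.7]
[array([529.,  72.,  14.]), array([530., -39.,  14.]), array([402., -40.,  14.]), array([401.,  69.,  14.])]
[array([ 502., -217.,   45.]), array([ 502., -257.,   45.]), array([ 475., -258.,   45.]), array([ 474., -216.,   45.])]
[array([517., 327.,  56.]), array([537., 265.,  56.]), array([463., 232.,  56.]), array([444., 296.,  56.])]
[ 356.63237248 -546.8152053   372.22673769]
```

Request:
carry_out --deltas '[0, 0, -10.5, 0, 0, 0.011, -1, 0, 0, -10.5, 0, 0, 0.011, -1, 0, 0, -10.5, 0, 0, 0.011, -1, 0, 0, -10.5, 0, 0, 0.011, -1, 0, 0, -10.5, 0, 0, 0.011, -1, 0, 0, -10.7, 0, 0, 0.011, -1, 0, 0, 0, 0.046, 0.026, 0, -1, 0, 0, 0, 0.046, 0.026, 0, -1, 0, 0, 0, 0.046, 0.026, 0, -1, 0, 0, 0, 0.046, 0.026, 0, -1, 0, 0, 0, 0.046, 0.026, 0, -1, 0, 0, 0, 0.046, 0.026, 0, -1]'

```text
clock: 1.6
eef_pos: [449.6, -302.6, 165.1]
tool_rot: [-3.141, -0.0, 1.571]
force: [0.7, -0.9, 0.2]
width: 85.2
gripper_force: 0.0
```

Request:
carry_out --deltas '[0, 0, 0, 0.037, 0.02, 0, -1, 0, 0, 0, 0.037, 0.02, 0, -1, 0, 0, 0, 0, 0, 0, -1]'

```text
clock: 1.98
eef_pos: [491.1, -225.8, 165.2]
tool_rot: [3.141, -0.002, 1.578]
force: [0.2, -0.5, -0.1]
width: 85.5
gripper_force: 0.0
```

```bash
cat >> h.py <<'E'
import pickle
def shot(name):
    s=ctrl.read_state(); c=ctrl.calibration("wrist"); im=ctrl.get_image("wrist")[:,:,::-1].copy()
    cv2.imwrite(f"pics/{name}.png",im); pickle.dump((s,c),open(f"pics/{name}.pkl","wb"))
    print(name,s["clock"],s["eef_pos"].round(1),s["tool_rot"].round(3),s["force"].round(1),s["width"]); return im,c
E
python3 - <<'E'
from h import *
im,c=shot("w1"); cv2.imwrite("pics/w1b.png",cv2.resize(im,(800,600)))
E
```

```text
w1 1.975 [ 491.1 -225.8  165.2] [ 3.141e+00 -2.000e-03  1.578e+00] [ 0.2 -0.5 -0.1] 85.52615440895421
```

View pics/w1b.png

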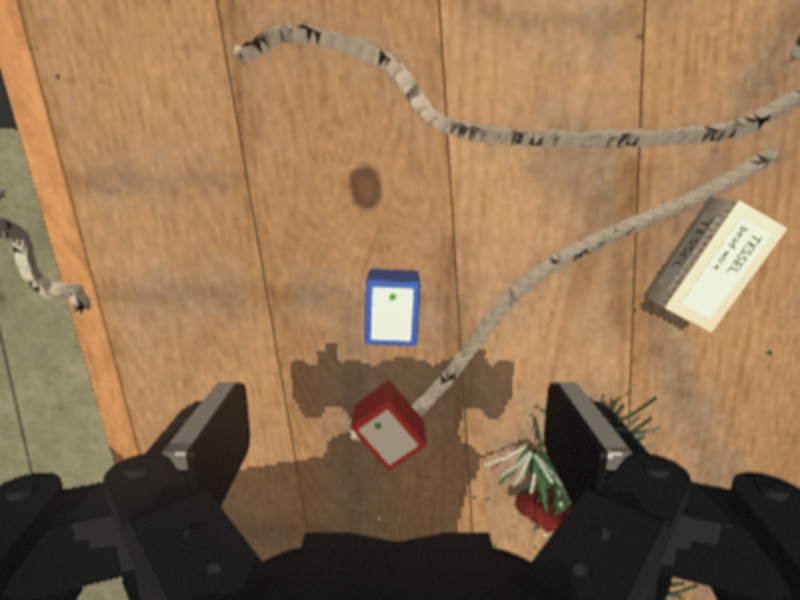

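```bash
cat >> h.py <<'E'
def blob(im,lo,hi,roi):  # HSV blob in roi (x0,y0,x1,y1): largest contour
    x0,y0,x1,y1=roi; h=cv2.cvtColor(im[y0:y1,x0:x1],cv2.COLOR_BGR2HSV); m=cv2.inRange(h,lo,hi)
    cs,_=cv2.findContours(m,cv2.RETR_EXTERNAL,cv2.CHAIN_APPROX_NONE); c=max(cs,key=cv2.contourArea)
    return c.reshape(-1,2)+[x0,y0]
def rect(c,cal,z):  # world rectangle of contour at height z
    P=np.array([onz(cal,p,z)[:2] for p in c],np.float32); return cv2.minAreaRect(P)
E
python3 - <<'E'
from h import *
im=cv2.imread("pics/w1.png"); s,c=pickle.load(open("pics/w1.pkl","rb"))
b=blob(im,(0,0,170),(180,70,255),(225,160,280,235)); print(len(b),rect(b,c,45),b.mean(0),b.min(0),b.max(0))
bl=blob(im,(100,120,100),(130,255,255),(215,160,285,235)); print(rect(bl,c,45),bl.min(0),bl.max(0))
E
```

```text
115 ((488.8628845214844, -237.77618408203125), (30.73615264892578, 22.774932861328125), 87.66913604736328) [250.35652174 200.34782609] [237 183] [264 218]
((488.8165283203125, -236.5985107421875), (37.01611328125, 28.20252799987793), 88.41343688964844) [234 178] [267 220]
```

Request:
carry_out --deltas '[0, 0, 0, -0.01, 0, 0.025, -1, 0, 0, 0, 0, 0, 0.025, -1, 0, 0, 0, 0, 0, 0, -1, 0, 0, 0, 0, 0, 0, -1]'

```text
clock: 2.52
eef_pos: [489.1, -241.0, 115.8]
tool_rot: [3.141, 0.0, 1.57]
force: [0.8, 0.9, 0.4]
width: 85.0
gripper_force: 0.0
```

```bash
python3 - <<'E'
from h import *
im,c=shot("w2"); s1,c1=pickle.load(open("pics/w1.pkl","rb")); im1=cv2.imread("pics/w1.png")
b=blob(im,(0,0,170),(180,70,255),(200,100,320,300)); print(rect(b,c,45),b.min(0),b.max(0))
b1=blob(im1,(0,0,170),(180,70,255),(225,160,280,235))
r=lambda b:cv2.minAreaRect(b.astype(np.float32))[0]
print(tri([(c1,r(b1)),(c,r(b))]), onz(c1,r(b1),45),onz(c,r(b),45))
bl=blob(im,(100,120,140),(130,255,255),(200,100,320,300)); print(rect(bl,c,45),bl.min(0),bl.max(0))
E
```

```text
w2 2.525 [ 489.1 -241.   115.8] [3.141 0.    1.57 ] [0.8 0.9 0.4] 85.0029114322791
((488.8438415527344, -237.74703979492188), (30.62234115600586, 22.583799362182617), 87.926025390625) [237 180] [270 222]
(array([ 488.58539532, -249.61714785,    7.07440284]), [0.0, 0.0]) [ 488.88397302 -237.53256636   45.        ] [ 488.70377113 -237.41506269   45.        ]
((488.8150329589844, -236.9096221923828), (36.418601989746094, 28.425338745117188), 87.97245025634766) [232 174] [274 225]
```

Request:
carry_out --deltas '[0, 0, 2, 0.003, 0, 0.025, -1, 0, 0, 0, 0, 0, 0.025, -1, 0, 0, 0, 0, 0, 0.025, -1, 0, 0, 0, 0, 0, 0.02, -1, 0, 0, 0, 0, 0, 0, -1, 0, 0, 0, 0, 0, 0, -1]'

```text
clock: 3.32
eef_pos: [490.0, -237.5, 21.5]
tool_rot: [3.14, 0.001, 1.536]
force: [0.1, 0.4, -0.7]
width: 85.9
gripper_force: 0.0
```

```bash
python3 - <<'E'
from h import *
im,c=shot("w3"); b=blob(im,(0,0,150),(180,70,255),(180,80,340,330)); print(rect(b,c,45),b.min(0),b.max(0))
E
```

```text
w3 3.325 [ 490.  -237.5   21.5] [3.140e+00 1.000e-03 1.536e+00] [ 0.1  0.4 -0.7] 85.87047139537897
((488.9958801269531, -237.24542236328125), (29.15984344482422, 22.30780029296875), 88.05485534667969) [223 246] [278 308]
```

Request:
carry_out --deltas '[0, 0, 0, 0, 0, 0, 1, 0, 0, 0, 0, 0, 0, 1, 0, 0, 0, 0, 0, 0, 1, 0, 0, 0, 0, 0, 0, 1, 0, 0, 0, 0, 0, 0, 1, 0, 0, 0, 0, 0, 0, 1]'

```text
clock: 4.12
eef_pos: [489.4, -237.3, 20.7]
tool_rot: [3.141, 0.0, 1.536]
force: [-0.5, 1.5, 5.7]
width: 29.0
gripper_force: 59.7
```

Request:
carry_out --deltas '[0, 0, 0, 0, 0, -0.03, 1, 0, 0, 0, 0, 0, -0.05, 1, 0, 0, 0, 0, 0, -0.05, 1, 0, 0, 0, 0.04, -0.007, 0, 1, 0, 0, 0, 0.05, -0.007, 0, 1, 0, 0, 0, 0.05, -0.008, 0, 1, 0, 0, 0, 0.027, -0.007, 0, 1, 0, 0, 0, 0, 0, 0, 1, 0, 0, 0, 0, 0, 0, 1, 0, 0, 0, 0, 0, 0, 1]'

```text
clock: 5.38
eef_pos: [466.1, -70.7, 150.2]
tool_rot: [3.142, 0.001, 1.534]
force: [0.1, -0.1, 0.7]
width: 28.9
gripper_force: 59.3
```

```bash
python3 - <<'E'
from h import *
im,c=shot("w4"); cv2.imwrite("pics/w4b.png",cv2.resize(im,(800,600)))
E
```

```text
w4 5.375 [466.1 -70.7 150.2] [3.142e+00 1.000e-03 1.534e+00] [ 0.1 -0.1  0.7] 28.904744496248767
```

View pics/w4b.png

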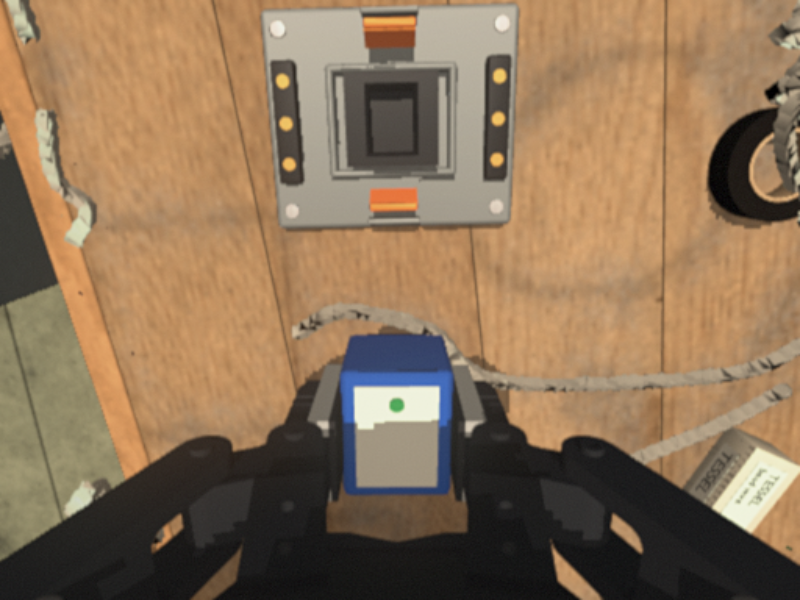

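Request:
carry_out --deltas '[0, 0, 0, 0.03, 0.001, 0, 1, 0, 0, 0, 0, 0, 0, 1, 0, 0, 0, 0, 0, 0, 1]'

```text
clock: 5.8
eef_pos: [468.0, -40.3, 150.2]
tool_rot: [-3.141, 0.001, 1.535]
force: [0.7, 0.1, -0.2]
width: 29.0
gripper_force: 59.3
```

```bash
python3 - <<'E'
from h import *
im,c=shot("w5"); cv2.imwrite("pics/w5c.png",cv2.resize(im[30:220,160:345],None,fx=3,fy=3,interpolation=cv2.INTER_CUBIC))
cv2.imwrite("pics/w4c.png",cv2.resize(cv2.imread("pics/w4.png")[0:150,160:345],None,fx=4,fy=4,interpolation=cv2.INTER_CUBIC))
E
```

```text
w5 5.8 [468.  -40.3 150.2] [-3.141e+00  1.000e-03  1.535e+00] [ 0.7  0.1 -0.2] 29.04501177466104
```

View pics/w4c.png

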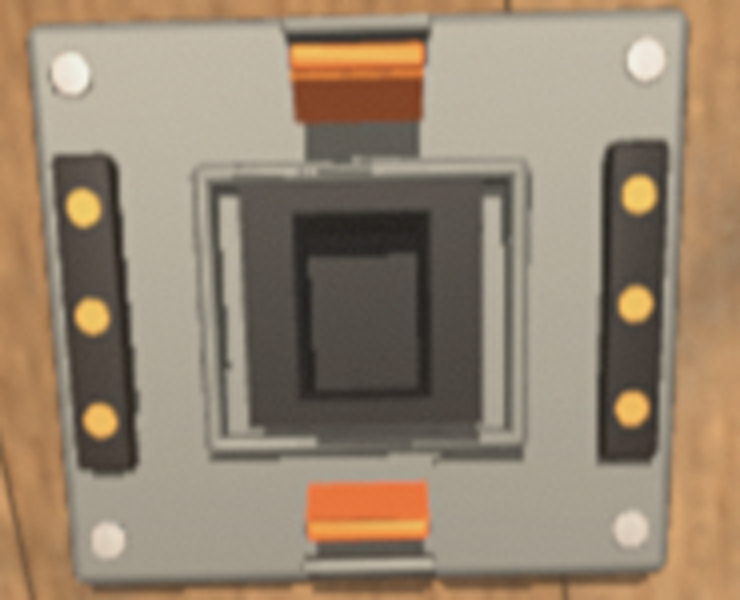

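View pics/w5c.png

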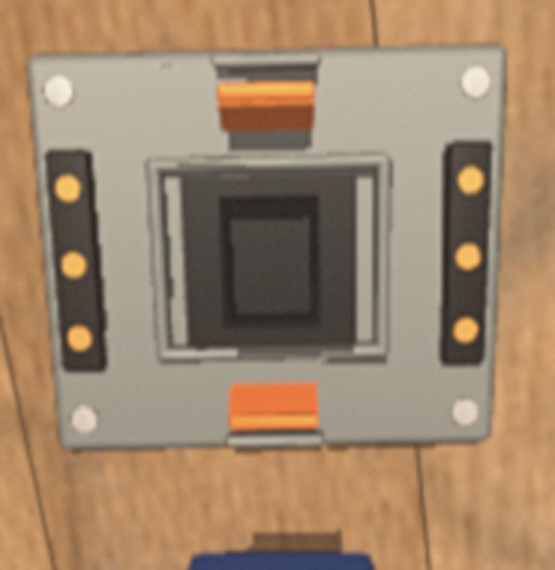

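```bash
python3 - <<'E'
from h import *
c4=pickle.load(open("pics/w4.pkl","rb"))[1]; c5=pickle.load(open("pics/w5.pkl","rb"))[1]
A=np.array([(70,74),(645,60),(107,541),(630,529),(83,208),(639,195),(92,316),(635,303),(99,421),(631,409),(292,212),(430,212),(299,398),(432,398)],float)
B=np.array([(58,91),(475,82),(84,419),(465,412),(68,188),(470,180),(73,265),(468,257),(79,338),(465,330),(219,197),(318,197),(223,327),(319,327)],float)
a=(A+.5)/4-.5+[160,0]; b=(B+.5)/3-.5+[160,30]
X=np.array([tri([(c4,p),(c5,q)])[0] for p,q in zip(a,b)]); print(X.round(1))
for n,i,z in(("screws",slice(0,4),14),("dots",slice(4,10),22),("mouth",slice(10,14),32)):
  for cc,p in((c4,a),(c5,b)):
    Q=np.array([onz(cc,u,z) for u in p[i]]); d=np.arctan2(*(Q[1::2]-Q[0::2])[:,[1,0]].T)*57.3
    print(n,"tri",X[i].mean(0).round(1),"at z",Q.mean(0).round(1),"x-dir deg",d.round(2))
for n,cc in(("w4",c4),("w5",c5)):
  s=pickle.load(open(f"pics/{n}.pkl","rb"))[0]; im=cv2.imread(f"pics/{n}.png")
  bl=blob(im,(100,120,100),(130,255,255),(200,200,310,384)); 
  p=cv2.approxPolyDP(bl.reshape(-1,1,2),4,True)[:,0]; print(n,p.tolist()); 
  zt=s["eef_pos"][2]+24.3; print([ (onz(cc,u,zt)-s["eef_pos"])[:2].round(1) for u in p])
E
```

```text
[[ 4.114e+02  6.350e+01  1.350e+01]
 [ 5.234e+02  6.190e+01  1.390e+01]
 [ 4.098e+02 -2.690e+01  1.210e+01]
 [ 5.222e+02 -2.810e+01  1.450e+01]
 [ 4.130e+02  3.840e+01  2.030e+01]
 [ 5.212e+02  3.670e+01  2.160e+01]
 [ 4.132e+02  1.830e+01  2.330e+01]
 [ 5.204e+02  1.680e+01  2.450e+01]
 [ 4.125e+02 -1.800e+00  2.140e+01]
 [ 5.206e+02 -3.300e+00  2.100e+01]
 [ 4.545e+02  3.450e+01  3.350e+01]
 [ 4.801e+02  3.370e+01  3.320e+01]
 [ 4.539e+02  1.300e+00  3.310e+01]
 [ 4.796e+02  4.000e-01  3.280e+01]]
screws tri [466.7  17.6  13.5] at z [466.8  17.6  14. ] x-dir deg [-0.81 -0.74]
screws tri [466.7  17.6  13.5] at z [466.9  17.7  14. ] x-dir deg [-0.83 -0.88]
dots tri [466.8  17.5  22. ] at z [466.8  17.5  22. ] x-dir deg [-0.82 -0.76 -0.8 ]
dots tri [466.8  17.5  22. ] at z [467.   17.5  22. ] x-dir deg [-0.89 -0.84 -0.78]
mouth tri [467.   17.5  33.1] at z [467.   17.5  32. ] x-dir deg [-2.06 -2.05]
mouth tri [467.   17.5  33.1] at z [466.9  17.4  32. ] x-dir deg [-1.97 -1.96]
w4 [[280, 216], [267, 215], [276, 217], [276, 224], [273, 219], [258, 223], [257, 218], [255, 224], [253, 220
[... 538 characters left out ...]
16.8]), array([ 13.2, -17.2]), array([15.1, 17.7]), array([12.4, 25.9]), array([10.4, 26. ])]
w5 [[281, 216], [269, 215], [273, 222], [263, 219], [258, 225], [252, 221], [256, 227], [249, 223], [242, 230], [243, 225], [235, 228], [238, 224], [230, 233], [223, 227], [218, 239], [222, 314], [286, 313], [289, 239]]
[array([11.9, 27.7]), array([ 7.3, 28.2]), array([ 8.8, 25.3]), array([ 4.9, 26.7]), array([ 2.9, 24.2]), array([ 0.6, 26. ]), array([ 2.1, 23.4]), array([-0.6, 25.2]), array([-3.5, 22.3]), array([-3. , 24.4]), array([-6.2, 23.3]), array([-5. , 24.9]), array([-8.3, 21.2]), array([-10.9,  23.8]), array([-13.2,  18.8]), array([-13.8, -16.3]), array([ 13.6, -16.7]), array([15. , 17.8])]
```

Request:
carry_out --deltas '[0, 0, 0, 0.03, -0.0017, 0, 1, 0, 0, 0, 0.0274, -0.0017, 0, 1, 0, 0, -1.2, 0, 0, 0.03, 1, 0, 0, 0, 0, 0, 0.03, 1, 0, 0, 0, 0, 0, 0.025, 1, 0, 0, 0, 0, 0, 0, 1, 0, 0, 0, 0, 0, 0, 1, 0, 0, 0, 0, 0, 0, 1]'

```text
clock: 6.85
eef_pos: [467.5, 18.0, 66.3]
tool_rot: [3.139, -0.0, 1.556]
force: [0.7, 0.1, -0.7]
width: 28.8
gripper_force: 59.3
```

```bash
python3 - <<'E'
from h import *
im,c=shot("w6"); s=ctrl.read_state(); cv2.imwrite("pics/w6b.png",cv2.resize(im,(800,600)))
E
```

```text
w6 6.85 [467.5  18.   66.3] [ 3.139 -0.     1.556] [ 0.7  0.1 -0.7] 28.765972980355286
```

View pics/w6b.png

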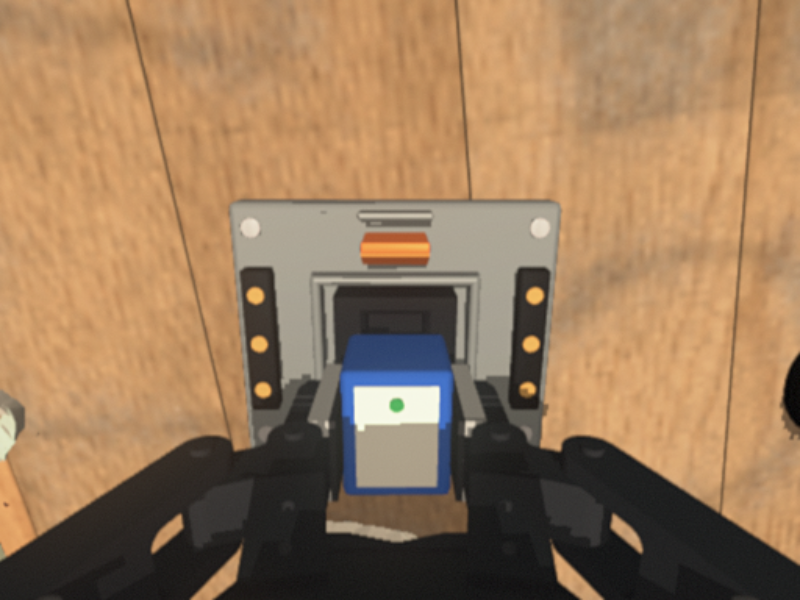

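```bash
python3 - <<'E'
import numpy as np
from scipy.spatial.transform import Rotation as Ro
p=np.array([293.129,-580.167,231.313]); 
rows=[(-10.5,0,0,11)]*5+[(-10.7,0,0,11)]+[(0,46,26,0)]*6+[(0,37,20,0)]*2+[(0,-10,0,25),(0,0,0,25)]+[(2,3,0,25)]+[(0,0,0,25)]*2+[(0,0,0,20)]+[(0,0,0,-130)]+[(0,167,-29,0)]+[(0,30,1,0)]+[(0,57.4,-3.4,0)]+[(-1.2,0,0,85)]
for y0 in (0.4678,):
  R=Ro.from_euler("xyz",[np.pi,0,y0]); q=p.copy()
  for w,*d in rows:
    q=q+R.apply(d); R=R*Ro.from_rotvec([0,0,w],degrees=True)
    if abs(d[2])>60 or d[0]>25: print(w,d,q.round(1),R.as_euler("xyz").round(4))
from cell import ctrl
for i in range(3): print(ctrl.read_state()["eef_pos"].round(1))
E
```

```text
0 [46, 26, 0] [ 319.1 -534.2  165.3] [3.1416 0.     1.5708]
0 [46, 26, 0] [ 345.1 -488.2  165.3] [3.1416 0.     1.5708]
0 [46, 26, 0] [ 371.1 -442.2  165.3] [3.1416 0.     1.5708]
0 [46, 26, 0] [ 397.1 -396.2  165.3] [3.1416 0.     1.5708]
0 [46, 26, 0] [ 423.1 -350.2  165.3] [3.1416 0.     1.5708]
0 [46, 26, 0] [ 449.1 -304.2  165.3] [3.1416 0.     1.5708]
0 [37, 20, 0] [ 469.1 -267.2  165.3] [3.1416 0.     1.5708]
0 [37, 20, 0] [ 489.1 -230.2  165.3] [3.1416 0.     1.5708]
0 [0, 0, -130] [ 489.1 -237.2  150.3] [3.1416 0.     1.5359]
0 [167, -29, 0] [465.9 -69.2 150.3] [3.1416 0.     1.5359]
0 [30, 1, 0] [468.  -39.3 150.3] [3.1416 0.     1.5359]
0 [57.4, -3.4, 0] [466.6  18.2 150.3] [3.1416 0.     1.5359]
-1.2 [0, 0, 85] [466.6  18.2  65.3] [3.1416 0.     1.5569]
[467.4  18.   66.3]
[467.4  18.   66.3]
[467.4  18.   66.3]
```

```bash
python3 - <<'E'
from h import *
s,c=pickle.load(open("pics/w6.pkl","rb")); k=lambda u:(np.array(u)+.5)/1.5625-.5
T=s["eef_pos"]; print("TCP",T.round(2))
L=lambda x,y,z:np.array([x,y,z])
th=np.radians(-0.8); ref=np.array([466.8,17.5])
# world positions earlier vs now
for n,u,z,X in [("s1",(250,228),14,(411.4,63.5)),("s2",(540,228),14,(523.4,61.9)),("d1",(256,296),22,(413,38.4)),("d2",(535,296),22,(521.2,36.7)),("d3",(259,344),22,(413.2,18.3)),("d4",(531,344),22,(520.4,16.8)),("d5",(263,390),22,(412.5,-1.8)),("d6",(527,389),22,(520.6,-3.3))]:
    print(n,(onz(c,k(u),z)[:2]-X).round(1))
zt=T[2]+24.3
for u in [(342,374),(452,374),(446,493),(348,493),(356,386),(439,387),(437,487),(357,486)]:
    print(u,onz(c,k(u),zt)[:2].round(1)-T[:2].round(1))
cam=-np.array(c["R"]).T@c["t"]; print(cam-T)
for n in("w4","w5","w2","w1"):
    s,c=pickle.load(open(f"pics/{n}.pkl","rb")); print(n,(-np.array(c["R"]).T@c["t"]-s["eef_pos"]).round(2))
E
```

```text
TCP [467.47  17.97  66.34]
s1 [ 0.3 -0.2]
s2 [ 0.5 -0.1]
d1 [ 0.9 -0.2]
d2 [0.3 0. ]
d3 [0.  0.1]
d4 [0.8 0.1]
d5 [0.6 0.1]
d6 [0.1 0.6]
(342, 374) [-13.5  18.3]
(452, 374) [14.6 17.9]
(446, 493) [ 13.6 -17.6]
(348, 493) [-13.3 -17.3]
(356, 386) [-10.   14.9]
(439, 387) [11.3 14.4]
(437, 487) [ 11.1 -15.7]
(357, 486) [-10.8 -15.1]
[  1.0491916   71.96886415 141.74311107]
w4 [  2.99  72.01 141.72]
w5 [  2.91  72.06 141.71]
w2 [  0.39  72.06 141.72]
w1 [ -0.29  71.64 141.93]
```

Request:
carry_out --deltas '[0, 0, 0, -0.0004, -0.0005, 0.005, 1, 0, 0, 0, 0, 0, 0.005, 1, 0, 0, 0, 0, 0, 0.004, 1, 0, 0, 0, 0, 0, 0.003, 1, 0, 0, 0, 0, 0, 0, 1]'

```text
clock: 7.52
eef_pos: [466.0, 17.8, 48.0]
tool_rot: [-3.141, 0.0, 1.557]
force: [-0.5, 0.3, -0.9]
width: 29.0
gripper_force: 59.3
```

Request:
carry_out --deltas '[0, 0, 0, 0, 0, 0.003, 1, 0, 0, 0, 0, 0, 0.003, 1, 0, 0, 0, 0, 0, 0.002, 1, 0, 0, 0, 0, 0, 0.002, 1, 0, 0, 0, 0, 0, 0, 1]'

```text
clock: 8.15
eef_pos: [466.1, 17.8, 38.2]
tool_rot: [-3.141, 0.0, 1.557]
force: [-0.9, -0.4, 0.3]
width: 28.9
gripper_force: 59.4
```

Request:
carry_out --deltas '[0, 0, 0, 0, 0, 0.001, 1, 0, 0, 0, 0, 0, 0.001, 1, 0, 0, 0, 0, 0, 0, 1]'

```text
clock: 8.52
eef_pos: [466.2, 17.8, 37.7]
tool_rot: [3.141, 0.0, 1.557]
force: [-3.3, -0.2, 16.3]
width: 29.1
gripper_force: 61.6
```

Request:
carry_out --deltas '[0, 0, 0, 0, 0, -0.0005, -1, 0, 0, 0, 0, 0, 0, -1, 0, 0, 0, 0, 0, 0, -1, 0, 0, 0, 0, 0, 0, -1, 0, 0, 0, 0, 0, -0.03, -1, 0, 0, 0, 0, 0, -0.05, -1, 0, 0, 0, 0, 0, -0.05, -1, 0, 0, 0, 0, 0, 0, -1]'

```text
clock: 9.52
eef_pos: [468.6, 18.0, 170.1]
tool_rot: [3.134, -0.001, 1.556]
force: [-0.5, -0.1, -0.1]
width: 85.3
gripper_force: 0.0
```

```bash
python3 - <<'E'
from h import *
im,c=shot("w7"); t=ctrl.get_image("top")[:,:,::-1]; sd=ctrl.get_image("side")[:,:,::-1]
a=cv2.resize(im[100:384,120:400],(590,598))
cv2.imwrite("pics/side7.png",sd)
b=cv2.resize(sd[180:240,190:260],(210,180),interpolation=cv2.INTER_CUBIC); a[:180,:]=a[:180,:]
o=np.zeros((598,800,3),np.uint8); o[:,:590]=a; o[:180,590:]=b; cv2.imwrite("pics/w7b.png",o)
E
```

```text
w7 9.525 [468.6  18.  170.1] [ 3.134e+00 -1.000e-03  1.556e+00] [-0.5 -0.1 -0.1] 85.29842872241831
```

View pics/w7b.png

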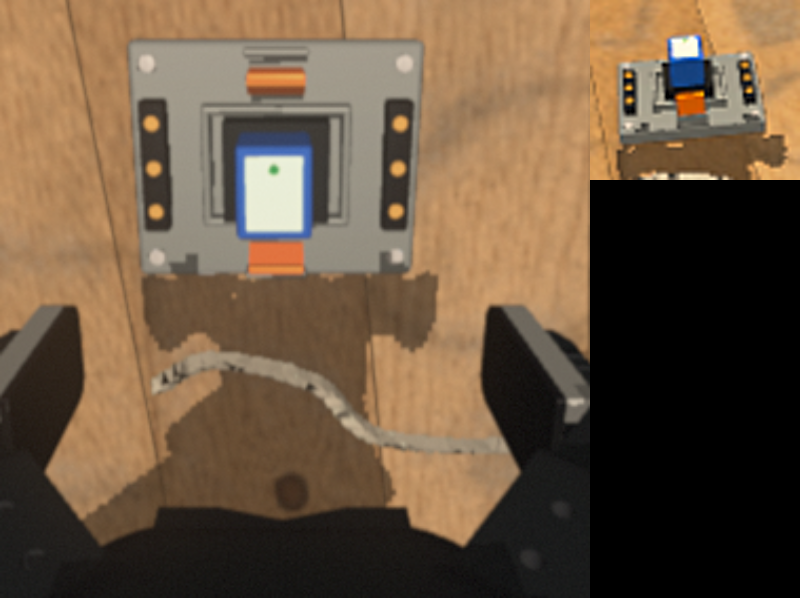

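Request:
carry_out --deltas '[0, 0, 0, 0.045, 0.005, 0, -1, 0, 0, 0, 0.055, 0.005, 0, -1, 0, 0, 0, 0.055, 0.005, 0, -1, 0, 0, 0, 0.045, 0.004, 0, -1, 0, 0, 0, 0, 0, 0, -1, 0, 0, 0, 0, 0, 0, -1]'

```text
clock: 10.42
eef_pos: [486.8, 216.4, 165.2]
tool_rot: [-3.139, 0.002, 1.557]
force: [0.1, -0.8, -0.3]
width: 85.6
gripper_force: 0.0
```

```bash
python3 - <<'E'
from h import *
s7,c7=pickle.load(open("pics/w7.pkl","rb")); im7=cv2.imread("pics/w7.png")
b=blob(im7,(0,0,170),(180,70,255),(230,165,275,225)); print("relay",[rect(b,c7,z) for z in(62,65)])
im,c=shot("w8"); cv2.imwrite("pics/w8b.png",cv2.resize(im,(800,600)))
g=blob(im,(45,100,40),(80,255,255),(0,0,512,384)); print(g.min(0),g.max(0))
E
```

```text
relay [((466.2367248535156, 17.439836502075195), (29.555763244628906, 22.21820640563965), 89.17494201660156), ((466.26824951171875, 18.309816360473633), (29.20084571838379, 21.95139503479004), 89.17494201660156)]
w8 10.425 [486.8 216.4 165.2] [-3.139e+00  2.000e-03  1.557e+00] [ 0.1 -0.8 -0.3] 85.63617225369374
[195  39] [317 158]
```

View pics/w8b.png

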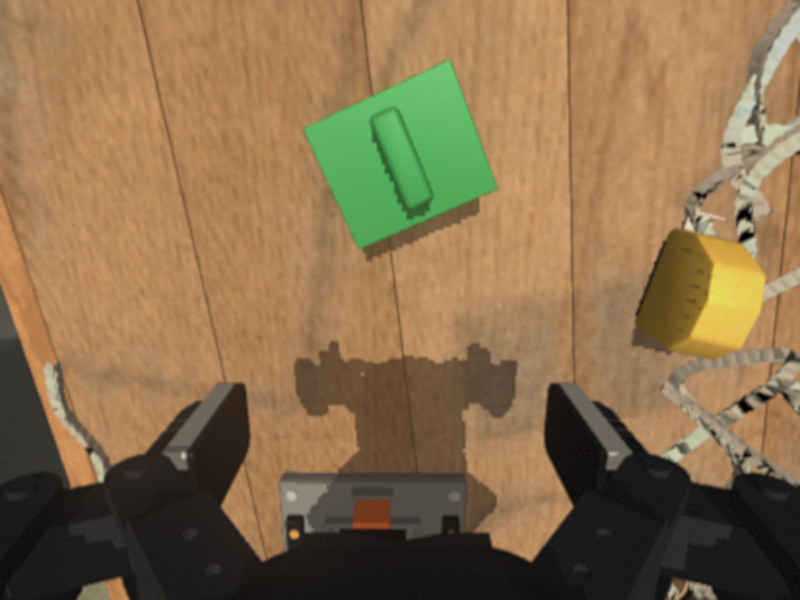

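Request:
carry_out --deltas '[0, 0, -10, 0.04, 0, 0, -1, 0, 0, -10, 0.03, 0, 0, -1, 0, 0, 0, 0, 0, 0, -1, 0, 0, 0, 0, 0, 0, -1]'

```text
clock: 10.98
eef_pos: [483.9, 284.7, 166.3]
tool_rot: [-3.14, 0.002, 1.902]
force: [-0.5, -0.5, -0.5]
width: 85.4
gripper_force: 0.0
```

```bash
python3 - <<'E'
from h import *
im9,c9=shot("w9"); im8=cv2.imread("pics/w8.png"); s8,c8=pickle.load(open("pics/w8.pkl","rb"))
Q=[]
for n,im,c in(("w8",im8,c8),("w9",im9,c9)):
    g=blob(im,(45,100,40),(80,255,255),(0,0,512,384)); r=rect(g,c,56); print(n,r,g.min(0),g.max(0))
    p=cv2.approxPolyDP(cv2.convexHull(g.astype(np.int32)),6,True)[:,0]; print(p.tolist()); W=np.array([onz(c,u,56) for u in p]); print(W.round(1).tolist()); Q.append((c,p,W))
(c,p,W),(d,q,V)=Q
for u,w in zip(p,W):
    j=np.argmin(np.linalg.norm(V-w,axis=1)); print(tri([(c,u),(d,q[j])])[0].round(1))
E
```

```text
w9 10.975 [483.9 284.7 166.3] [-3.140e+00  2.000e-03  1.902e+00] [-0.5 -0.5 -0.5] 85.36167780095516
w8 ((489.9270935058594, 285.8343200683594), (75.1673812866211, 63.465797424316406), 22.810958862304688) [195  39] [317 158]
[[288, 39], [317, 120], [229, 158], [195, 82]]
[[512.7, 328.6, 56.0], [535.8, 271.7, 56.0], [467.6, 243.2, 56.0], [444.3, 300.4, 56.0]]
w9 ((488.0076904296875, 290.7244873046875), (75.10992431640625, 73.07925415039062), 22.872621536254883) [212 139] [307 229]
[[299, 143], [307, 222], [220, 229], [212, 164], [218, 147]]
[[505.3, 332.6, 56.0], [535.9, 273.0, 56.0], [468.6, 242.9, 56.0], [445.8, 294.3, 56.0], [446.3, 308.8, 56.0]]
[512.3 331.5  32. ]
[536.9 271.5  51.6]
[468.2 243.8  58.3]
[447.5 299.2  76.4]
```

Request:
carry_out --deltas '[0, 0, -3.8, -0.001, 0.006, 0, -1, 0, 0, 0, 0, 0, 0.04, -1, 0, 0, 0, 0, 0, 0.04, -1, 0, 0, 0, 0, 0, 0.02, -1, 0, 0, 0, 0, 0, 0, -1, 0, 0, 0, 0, 0, 0, -1]'

```text
clock: 11.78
eef_pos: [490.5, 287.7, 67.7]
tool_rot: [3.14, 0.0, 1.971]
force: [0.8, 0.9, 0.3]
width: 85.4
gripper_force: 0.0
```

```bash
python3 - <<'E'
from h import *
im,c=shot("w10"); cv2.imwrite("pics/w10b.png",cv2.resize(im,(800,600)))
# predicted pixels of bar top corners / cover top corners
th=np.radians(22.8); R=np.array([[np.cos(th),-np.sin(th)],[np.sin(th),np.cos(th)]])
for x,y,z in [(7,22,80),(-7,22,80),(7,-22,80),(-7,-22,80),(38,32,56),(-38,32,56)]:
    w=R@[x,y]+[489.9,285.8]; print((x,y,z),proj(c,np.array([*w,z])).round(1))
g=blob(im,(45,100,40),(80,255,255),(0,0,512,384)); p=cv2.approxPolyDP(g.reshape(-1,1,2),4,True)[:,0]; print(p.tolist())
E
```

```text
w10 11.775 [490.5 287.7  67.7] [3.14  0.    1.971] [0.8 0.9 0.3] 85.38567601749611
(7, 22, 80) [265.5 222.3]
(-7, 22, 80) [233.1 222.2]
(7, -22, 80) [264.2 309.7]
(-7, -22, 80) [234.4 309.6]
(38, 32, 56) [326.6 185.7]
(-38, 32, 56) [173.2 185.2]
[[176, 184], [183, 295], [235, 295], [239, 304], [262, 303], [265, 295], [318, 293], [325, 185], [308, 165], [279, 165], [275, 160], [197, 164]]
```

View pics/w10b.png

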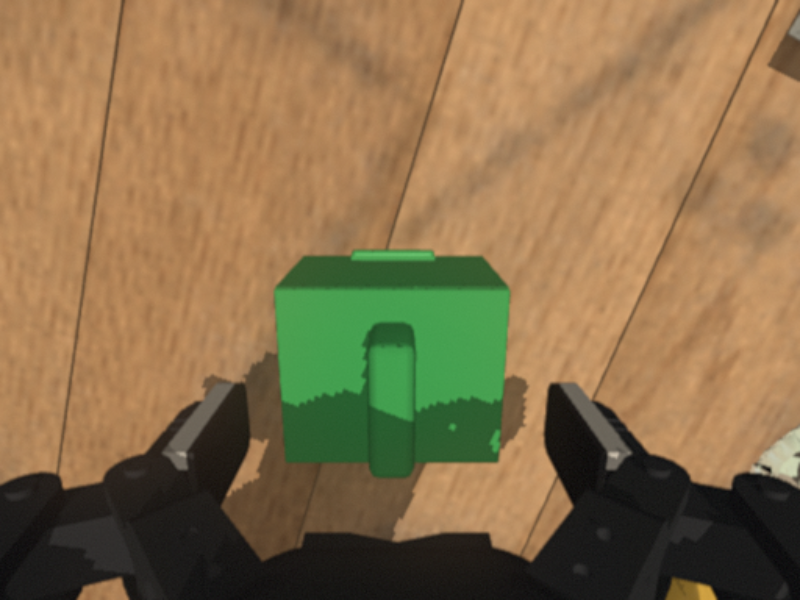

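Request:
carry_out --deltas '[0, 0, 0, -0.0015, 0, 0.005, -1, 0, 0, 0, 0, 0, 0.004, -1, 0, 0, 0, 0, 0, 0, -1, 0, 0, 0, 0, 0, 0, 1, 0, 0, 0, 0, 0, 0, 1, 0, 0, 0, 0, 0, 0, 1, 0, 0, 0, 0, 0, 0, 1, 0, 0, 0, 0, 0, 0, 1, 0, 0, 0, 0, 0, 0, 1, 0, 0, 0, 0, 0, 0, 1, 0, 0, 0, 0, 0, 0, 1]'

```text
clock: 13.2
eef_pos: [490.2, 286.7, 57.9]
tool_rot: [-3.142, 0.0, 1.972]
force: [-0.8, -0.3, 1.8]
width: 12.8
gripper_force: 60.4
```

```bash
python3 - <<'E'
from h import *
im,c=shot("w11"); g=blob(im,(45,100,40),(80,255,255),(0,0,512,384)); p=cv2.approxPolyDP(g.reshape(-1,1,2),4,True)[:,0]; print(p.tolist())
T=ctrl.read_state()["eef_pos"]
for u in p: print(u,(onz(c,u,56)-T)[:2].round(1))
E
```

```text
w11 13.2 [490.2 286.7  57.9] [-3.142  0.     1.972] [-0.8 -0.3  1.8] 12.83061540911374
[[195, 166], [173, 191], [180, 285], [193, 282], [209, 248], [222, 243], [228, 231], [237, 232], [242, 316], [267, 314], [272, 231], [280, 231], [286, 243], [298, 248], [316, 283], [326, 284], [333, 190], [313, 167], [283, 167], [278, 162]]
[195 166] [-40.5  28.7]
[173 191] [-45.8  13.6]
[180 285] [-26.2 -32.3]
[193 282] [-20.7 -28. ]
[209 248] [-20.   -7.1]
[222 243] [-15.1  -2.1]
[228 231] [-14.8   4.9]
[237 232] [-10.6   6.2]
[242 316] [  9.9 -37. ]
[267 314] [ 21.5 -30.7]
[272 231] [ 4.8 13.3]
[280 231] [ 8.3 14.8]
[286 243] [13.7 10.2]
[298 248] [20.2 10.1]
[316 283] [36.9 -4. ]
[326 284] [41.9 -2.5]
[333 190] [22.5 43.2]
[313 167] [ 9.2 49.4]
[283 167] [-3.4 44. ]
[278 162] [-6.5 45.2]
```

Request:
carry_out --deltas '[0, 0, 0, 0, 0, -0.015, 1, 0, 0, 0, 0, 0, -0.03, 1, 0, 0, 7.9, 0, 0, -0.03, 1, 0, 0, 7.9, 0, 0, -0.03, 1, 0, 0, 8, 0, 0, 0, 1, 0, 0, 0, 0, 0, 0, 1, 0, 0, 0, -0.03, -0.0025, 0, 1, 0, 0, 0, -0.045, -0.0035, 0, 1, 0, 0, 0, -0.045, -0.0035, 0, 1, 0, 0, 0, -0.045, -0.0035, 0, 1, 0, 0, 0, -0.045, -0.0035, 0, 1, 0, 0, 0, 0, 0, 0, 1]'

```text
clock: 14.75
eef_pos: [469.9, 72.5, 162.6]
tool_rot: [-3.14, 0.003, 1.553]
force: [-0.2, 0.4, -0.3]
width: 12.7
gripper_force: 60.3
```

Request:
carry_out --deltas '[0, 0, 0, -0.035, -0.002, 0, 1, 0, 0, 0, -0.0235, -0.0012, 0, 1, 0, 0, 0, 0, 0, 0, 1, 0, 0, 0, 0, 0, 0, 1, 0, 0, 0, 0, 0, 0, 1]'

```text
clock: 15.38
eef_pos: [467.0, 20.1, 162.8]
tool_rot: [3.141, -0.001, 1.56]
force: [0.4, -0.9, -1.0]
width: 12.7
gripper_force: 60.3
```

```bash
python3 - <<'E'
from h import *
im,c=shot("w12"); T=ctrl.read_state()["eef_pos"]
g=blob(im,(45,100,40),(80,255,255),(100,100,412,384)); p=cv2.approxPolyDP(g.reshape(-1,1,2),3,True)[:,0]; print(p.tolist())
zt=T[2]-57.9
# base features: dots (yellow), screws
h=cv2.cvtColor(im,cv2.COLOR_BGR2HSV)
for nm,lo,hi,z in(("dot",(15,90,150),(30,255,255),22),("screw",(0,0,190),(180,40,255),14),("clip",(5,150,120),(14,255,255),54)):
    m=cv2.inRange(h,lo,hi); n,l,st,ce=cv2.connectedComponentsWithStats(m)
    print(nm,[(ce[i].round(1).tolist(),int(st[i,4]),onz(c,ce[i],z)[:2].round(1).tolist()) for i in range(1,n) if 8<st[i,4]<400])
E
```

```text
w12 15.375 [467.   20.1 162.8] [ 3.141e+00 -1.000e-03  1.560e+00] [ 0.4 -0.9 -1. ] 12.730642501376128
[[192, 167], [174, 188], [181, 285], [193, 282], [205, 264], [209, 248], [216, 242], [222, 243], [227, 231], [238, 233], [241, 316], [263, 317], [269, 310], [272, 231], [280, 231], [286, 243], [293, 243], [305, 270], [316, 283], [326, 285], [333, 190], [315, 168], [283, 167], [278, 161], [229, 161], [224, 167]]
dot [([504.9, 32.3], 263, [669.8, 141.2]), ([26.8, 109.9], 10, [274.0, 84.7]), ([255.1, 139.7], 63, [468.9, 57.5]), ([193.1, 161.9], 43, [413.3, 38.4]), ([314.0, 162.3], 42, [521.4, 36.9]), ([501.1, 176.1], 57, [691.0, 22.7]), ([482.3, 193.6], 23, [677.2, 6.3]), ([461.5, 213.0], 345, [661.3, -12.5]), ([488.5, 215.2], 45, [687.0, -14.9]), ([71.2, 219.5], 26, [295.1, -15.5]), ([53.3, 232.5], 11, [275.8, -28.6]), ([68.1, 237.5], 12, [289.0, -33.8]), ([60.5, 256.0], 22, [278.2, -53.3]), ([68.4, 257.7], 17, [285.7, -55.2]), ([505.2, 256.3], 12, [711.5, -57.7]), ([67.6, 279.4], 33, [280.8, -79.1]), ([83.7, 287.2], 10, [295.4, -88.1]), ([73.9, 299.6], 15, [283.2, -102.4]), ([89.3, 303.8], 14, [298.1, -107.5]), ([78.1, 312.9], 9, [284.9, -118.2]), ([129.9, 337.4], 182, [334.7, -149.0]), ([376.0, 336.3], 168, [594.8, -150.0])]
screw [([506.0, 69.5], 149, [682.5, 113.8]), ([487.1, 86.6], 105, [669.1, 100.1]), ([191.5, 132.2], 39, [412.0, 63.8]), ([316.3, 132.8], 53, [523.8, 62.2]), ([474.2, 148.3], 18, [667.6, 46.9]), ([483.1, 150.8], 15, [676.1, 44.5]), ([491.5, 153.5], 11, [684.3, 42.0]), ([509.8, 159.0], 11, [702.0, 36.8]), ([73.9, 231.6], 38, [290.8, -31.1]), ([486.1, 238.5], 117, [695.5, -42.3]), ([277.0, 271.0], 9, [490.1, -76.3])]
clip [([2.1, 13.3], 15, [292.3, 151.2]), ([253.2, 141.9], 261, [467.3, 59.8])]
```

```bash
cat >> h.py <<'E'
from scipy.optimize import least_squares
def coverfit(p,c,T,dz=57.9):
    # image points near the expected outline corners -> cover x,y,yaw (z from TCP)
    M=np.array([(-38,32,56),(38,32,56),(-38,-32,56),(38,-32,56),(-38,32,0),(38,32,0)],float)
    def P(v):
        cs,sn=np.cos(v[2]),np.sin(v[2]); W=M@np.array([[cs,sn,0],[-sn,cs,0],[0,0,1]])+[v[0],v[1],T[2]-dz]
        return np.array([proj(c,w) for w in W])
    v0=[T[0],T[1],np.radians(-0.8)]; e=P(v0); q=np.array([p[np.argmin(np.linalg.norm(p-u,axis=1))] for u in e])
    s=least_squares(lambda v:(P(v)-q).ravel(),v0,loss="soft_l1"); r=(P(s.x)-q).round(1)
    print("cover",s.x[:2].round(2),"yaw",np.degrees(s.x[2]).round(2),"off TCP",(s.x[:2]-T[:2]).round(2),"res",r.tolist())
E
python3 - <<'E'
from h import *
for n in("w11","w12"):
    s,c=pickle.load(open(f"pics/{n}.pkl","rb")); im=cv2.imread(f"pics/{n}.png")
    g=blob(im,(45,100,30),(80,255,255),(100,100,412,384)); p=cv2.approxPolyDP(g.reshape(-1,1,2),2,True)[:,0]
    if n=="w12": coverfit(p,c,s["eef_pos"])
s=ctrl.read_state(); print(s["qpos"].round(2),s["tau"].round(1))
E
```

```text
cover [467.39  19.71] yaw -1.04 off TCP [ 0.42 -0.42] res [[-1.3, 0.3], [3.0, -0.4], [-0.7, 21.7], [0.2, 22.8], [2.2, -2.4], [-0.8, -2.4]]
[ 0.06  0.49 -0.23  2.08  0.19  0.6  -0.31] [  0.1 -42.1  -1.6 -12.9   0.   -0.   -0. ]
```

```bash
sed -i 's/(-38,-32,56),(38,-32,56),(-38,32,0)/(-38,32,0)/' h.py; python3 - <<'E'
from h import *
s,c=pickle.load(open("pics/w12.pkl","rb")); im=cv2.imread("pics/w12.png")
for sv in(30,50,70):
  g=blob(im,(45,100,sv),(80,255,255),(100,100,412,384)); p=cv2.approxPolyDP(g.reshape(-1,1,2),2,True)[:,0]
  for dz in(57.4,58.4): coverfit(p,c,s["eef_pos"],dz)
print([proj(c,np.array([467+a,19.4+b,162.8-57.9+z])).round(1).tolist() for a,b,z in((-17,36,10),(17,36,10),(-17,36,6),(17,36,6),(-38,32,0),(38,32,0),(-38,32,56),(38,32,56))])
print(p.tolist())
E
```

```text
cover [466.85  19.37] yaw -1.24 off TCP [-0.11 -0.75] res [[-2.4, 1.0], [2.3, 0.9], [1.4, -2.0], [-1.3, -1.5]]
cover [466.86  19.11] yaw -1.24 off TCP [-0.1  -1.02] res [[-1.8, 1.0], [1.7, 0.9], [1.7, -1.9], [-1.6, -1.4]]
cover [466.85  19.37] yaw -1.24 off TCP [-0.11 -0.75] res [[-2.4, 1.0], [2.3, 0.9], [1.4, -2.0], [-1.3, -1.5]]
cover [466.86  19.11] yaw -1.24 off TCP [-0.1  -1.02] res [[-1.8, 1.0], [1.7, 0.9], [1.7, -1.9], [-1.6, -1.4]]
cover [466.85  19.37] yaw -1.24 off TCP [-0.11 -0.75] res [[-2.4, 1.0], [2.3, 0.9], [1.4, -2.0], [-1.3, -1.5]]
cover [466.86  19.11] yaw -1.24 off TCP [-0.1  -1.02] res [[-1.8, 1.0], [1.7, 0.9], [1.7, -1.9], [-1.6, -1.4]]
[[224.3, 162.6], [280.9, 162.0], [224.8, 161.3], [280.4, 160.8], [192.8, 166.1], [312.7, 165.0], [170.8, 190.3], [334.0, 188.8]]
[[192, 167], [174, 188], [181, 285], [193, 281], [203, 267], [209, 248], [216, 242], [222, 242], [227, 231], [238, 233], [241, 316], [263, 317], [268, 312], [268, 256], [272, 231], [280, 231], [285, 242], [293, 243], [299, 250], [305, 269], [313, 276], [314, 281], [326, 285], [333, 190], [315, 168], [308, 165], [283, 167], [278, 161], [229, 161], [224, 167]]
```

Request:
carry_out --deltas '[0, 0, 0, -0.0014, 0, 0.025, 1, 0, 0, 0, 0, 0, 0.025, 1, 0, 0, 0, 0, 0, 0.018, 1, 0, 0, 0, 0, 0, 0, 1, 0, 0, 0, 0, 0, 0, 1]'

```text
clock: 16.05
eef_pos: [467.2, 17.7, 95.3]
tool_rot: [3.141, -0.0, 1.558]
force: [-0.1, 0.9, -0.4]
width: 12.6
gripper_force: 60.3
```

```bash
cat >> h.py <<'E'
def check(n):
    im,c=shot(n); T=pickle.load(open(f"pics/{n}.pkl","rb"))[0]["eef_pos"]
    g=blob(im,(45,100,50),(80,255,255),(100,100,412,384)); p=cv2.approxPolyDP(g.reshape(-1,1,2),2,True)[:,0]; coverfit(p,c,T); print(p[p[:,1]<200].tolist())
    h=cv2.cvtColor(im,cv2.COLOR_BGR2HSV)
    for nm,lo,hi,z in(("dot",(15,90,150),(30,255,255),22),("screw",(0,0,190),(180,40,255),14),("clip",(5,150,100),(14,255,255),54)):
        k,l,st,ce=cv2.connectedComponentsWithStats(cv2.inRange(h,lo,hi))
        for i in range(1,k):
            X=onz(c,ce[i],z)[:2]
            if st[i,4]>8 and 400<X[0]<535 and -40<X[1]<75: print(nm,ce[i].round(1),st[i].tolist(),X.round(1))
E
python3 -c "
from h import *
check('w13')"
```

```text
w13 16.05 [467.2  17.7  95.3] [ 3.141 -0.     1.558] [-0.1  0.9 -0.4] 12.63903970800321
cover [467.27  16.84] yaw -0.66 off TCP [ 0.06 -0.83] res [[-1.6, 0.9], [0.7, 0.8], [0.2, -1.3], [0.2, -1.3]]
[[193, 167], [173, 189], [334, 189], [313, 167], [282, 166], [278, 162], [227, 163], [225, 166]]
dot [253.9 149. ] [236, 148, 36, 3, 103] [468.2  57.1]
dot [174.8 176.9] [170, 173, 10, 9, 72] [413.5  38.5]
dot [331.1 177. ] [327, 173, 9, 9, 68] [521.2  37.1]
screw [172.3 138.7] [167, 134, 11, 11, 69] [411.9  63.7]
screw [334.2 139.1] [329, 134, 11, 11, 88] [523.7  62.1]
clip [252.9 150.9] [235, 143, 37, 16, 471] [467.6  60.9]
```

Request:
carry_out --deltas '[0, 0, 0, 0.0008, 0, 0.005, 1, 0, 0, 0, 0, 0, 0.005, 1, 0, 0, 0, 0, 0, 0.002, 1, 0, 0, 0, 0, 0, 0, 1, 0, 0, 0, 0, 0, 0, 1]'

```text
clock: 16.73
eef_pos: [466.8, 18.1, 82.8]
tool_rot: [-3.142, -0.0, 1.557]
force: [-0.7, 1.7, -0.7]
width: 13.0
gripper_force: 60.4
```

```bash
python3 -c "
from h import *
check('w14')"
```

```text
w14 16.725 [466.8  18.1  82.8] [-3.142 -0.     1.557] [-0.7  1.7 -0.7] 12.966994825848678
cover [466.64  17.07] yaw -0.96 off TCP [-0.11 -1.03] res [[-1.6, 0.9], [0.6, 0.6], [0.2, -1.3], [0.2, -0.8]]
[[193, 167], [173, 189], [334, 190], [313, 167], [283, 167], [279, 162], [228, 162], [224, 167]]
dot [254.9 152.9] [235, 152, 39, 3, 109] [468.3  56.9]
dot [171.2 181.9] [166, 177, 11, 11, 80] [413.5  38.5]
dot [336.5 182.3] [332, 178, 10, 10, 81] [521.3  37. ]
dot [171.7 211.1] [169, 207, 6, 9, 47] [412.2  18.4]
dot [335.6 210.9] [333, 207, 7, 9, 54] [521.9  17.2]
dot [173.7 238.2] [171, 234, 6, 9, 45] [411.9  -1.4]
dot [333.2 238.7] [330, 234, 7, 10, 51] [521.4  -3.1]
dot [175.6 280.7] [172, 277, 7, 9, 46] [410.5 -34.4]
dot [330.4 283.9] [328, 281, 6, 6, 20] [521.4 -38.3]
screw [252.3 134.7] [234, 134, 41, 2, 63] [466.8  67.5]
screw [168.3 141.3] [163, 136, 11, 12, 81] [411.8  63.9]
screw [339.6 142.1] [334, 137, 12, 11, 95] [523.8  62. ]
screw [229.  269.7] [227, 269, 5, 3, 10] [448.3 -30.6]
screw [277.2 272.3] [276, 269, 5, 9, 23] [483.8 -33.2]
clip [253.5 153.2] [234, 146, 40, 15, 468] [467.5  62. ]
```

Request:
carry_out --deltas '[0, 0, 0, 0.0005, 0.0003, 0.001, 1, 0, 0, 0, 0, 0, 0.001, 1, 0, 0, 0, 0, 0, 0.001, 1, 0, 0, 0, 0, 0, 0, 1]'

```text
clock: 17.27
eef_pos: [467.5, 18.3, 80.0]
tool_rot: [3.141, 0.0, 1.557]
force: [-0.1, 0.8, 5.1]
width: 12.6
gripper_force: 61.0
```

Request:
carry_out --deltas '[0, 0, 0, 0, 0, 0.001, 1, 0, 0, 0, 0, 0, 0.001, 1, 0, 0, 0, 0, 0, 0, 1]'

```text
clock: 17.65
eef_pos: [467.7, 18.4, 78.2]
tool_rot: [3.14, 0.0, 1.557]
force: [-0.0, -0.5, 5.3]
width: 13.0
gripper_force: 61.4
```

Request:
carry_out --deltas '[0, 0, 0, 0, 0, 0.001, 1, 0, 0, 0, 0, 0, 0.001, 1, 0, 0, 0, 0, 0, 0.001, 1, 0, 0, 0, 0, 0, 0, 1]'

```text
clock: 18.15
eef_pos: [467.0, 18.4, 74.3]
tool_rot: [-3.141, -0.0, 1.557]
force: [0.6, 0.1, -5.9]
width: 12.7
gripper_force: 59.6
```

Request:
carry_out --deltas '[0, 0, 0, 0, 0, 0.001, 1, 0, 0, 0, 0, 0, 0.001, 1, 0, 0, 0, 0, 0, 0.001, 1, 0, 0, 0, 0, 0, 0, 1]'

```text
clock: 18.65
eef_pos: [467.1, 18.5, 71.9]
tool_rot: [3.142, -0.0, 1.557]
force: [-0.1, 0.5, -0.9]
width: 12.9
gripper_force: 60.2
```

Request:
carry_out --deltas '[0, 0, 0, 0, 0, 0.001, 1, 0, 0, 0, 0, 0, 0.0005, 1, 0, 0, 0, 0, 0, 0, 1, 0, 0, 0, 0, 0, 0, 1]'

```text
clock: 19.15
eef_pos: [467.0, 18.5, 71.7]
tool_rot: [3.141, 0.0, 1.557]
force: [-3.4, -0.6, 16.6]
width: 12.7
gripper_force: 62.7
```

Request:
carry_out --deltas '[0, 0, 0, 0, 0, 0.0005, 1, 0, 0, 0, 0, 0, 0, 1, 0, 0, 0, 0, 0, 0, 1, 0, 0, 0, 0, 0, 0, 1]'

```text
clock: 19.65
eef_pos: [467.0, 18.5, 71.6]
tool_rot: [3.141, 0.001, 1.557]
force: [-5.2, -0.4, 22.7]
width: 12.6
gripper_force: 63.6
```

```bash
python3 - <<'E'
from h import *
check('w15')
s,c=pickle.load(open("pics/w15.pkl","rb"))
# expected clip extents at rest: hook outer y=43.5, z=40 (base); cover ridge outline when seated
th=np.radians(-0.8); B=np.array([467.1,17.7])
def w(x,y,z): return np.array([B[0]+x*np.cos(th)-y*np.sin(th),B[1]+x*np.sin(th)+y*np.cos(th),z])
for y in(43.5,46.5,36): print(y,[proj(c,w(x,y,40)).round(1).tolist() for x in(-12,12)])
t=ctrl.get_image("top")[:,:,::-1]; T=ctrl.calibration("top"); h=cv2.cvtColor(t,cv2.COLOR_BGR2HSV)
for im,nm in((t,"now"),(cv2.imread("pics/top0.png"),"start")):
  k,l,st,ce=cv2.connectedComponentsWithStats(cv2.inRange(cv2.cvtColor(im,cv2.COLOR_BGR2HSV),(5,150,120),(14,255,255)))
  print(nm,[(st[i].tolist(),onz(T,ce[i],36)[:2].round(1).tolist()) for i in range(1,k) if st[i,4]>4 and 225<ce[i][0]<275 and 220<ce[i][1]<250])
E
```

```text
w15 19.65 [467.   18.5  71.6] [3.141e+00 1.000e-03 1.557e+00] [-5.2 -0.4 22.7] 12.58622576254744
cover [467.07  17.47] yaw -0.98 off TCP [ 0.11 -1.03] res [[-1.1, 0.9], [1.1, 0.6], [-0.5, -1.3], [0.5, -0.8]]
[[194, 167], [173, 189], [334, 190], [313, 167], [283, 167], [279, 162], [276, 162], [273, 169], [234, 169], [231, 162], [224, 167]]
dot [281.9 125.9] [280, 124, 5, 4, 10] [484.6  74.8]
dot [254.3 157. ] [234, 156, 40, 4, 121] [468.2  56.6]
dot [166.3 187.1] [161, 182, 11, 11, 90] [413.5  38.5]
dot [340.5 187.4] [336, 183, 10, 10, 88] [521.3  37. ]
dot [168.6 217.4] [164, 213, 10, 10, 83] [413.2  18.5]
dot [338.1 217.5] [333, 213, 11, 10, 83] [521.   17.1]
dot [170.7 245.9] [166, 242, 10, 9, 74] [412.9  -1.4]
dot [335.7 246.2] [331, 242, 10, 10, 75] [520.7  -2.9]
screw [253.6 137.4] [232, 137, 44, 2, 80] [467.9  67.4]
screw [163.2 144.6] [158, 139, 11, 13, 100] [411.7  63.7]
screw [343.7 145.1] [338, 139, 12, 13, 114] [523.8  62. ]
screw [229.3 270.7] [226, 269, 6, 7, 15] [449.8 -24.6]
screw [277.3 272.2] [276, 269, 5, 9, 26] [483.3 -26.2]
clip [253.3 158.2] [233, 149, 42, 19, 643] [467.7  61.7]
43.5 [[231.4, 154.5], [275.5, 154.6]]
46.5 [[231.3, 149.0], [275.6, 149.1]]
36 [[231.6, 168.0], [275.2, 168.1]]
now []
start [([236, 231, 2, 8, 16], [467.9, 54.6]), ([265, 231, 4, 9, 25], [465.3, -21.0])]
```

```bash
python3 - <<'E'
from h import *
for n,r,u in(("w6",None,None),("w12",None,None),("w13",143,253),("w14",146,253),("w15",149,253)):
    s,c=pickle.load(open(f"pics/{n}.pkl","rb")); im=cv2.imread(f"pics/{n}.png")
    m=cv2.inRange(cv2.cvtColor(im,cv2.COLOR_BGR2HSV),(5,150,100),(14,255,255)); m[:, :225]=0; m[:,285:]=0; m[200:]=0
    v=np.where(m.any(1))[0]; print(n,v.min(),v.max(),[onz(c,(253,q),z)[1].round(1) for q in(v.min()-.5,v.max()+.5) for z in(40,)])
S=ctrl.calibration("side"); sd=ctrl.get_image("side")[:,:,::-1]; cv2.imwrite("pics/side16.png",sd)
for n in("side0","side7","side16"):
    im=cv2.imread(f"pics/{n}.png"); k,l,st,ce=cv2.connectedComponentsWithStats(cv2.inRange(cv2.cvtColor(im,cv2.COLOR_BGR2HSV),(5,150,120),(14,255,255)))
    print(n,[(st[i].tolist(),ce[i].round(1).tolist()) for i in range(1,k) if st[i,4]>4 and 200<ce[i][0]<245 and 180<ce[i][1]<230])
E
```

```text
w6 149 168 [np.float64(64.8), np.float64(54.0)]
w12 136 147 [np.float64(63.2), np.float64(53.4)]
w13 143 158 [np.float64(63.8), np.float64(53.9)]
w14 146 160 [np.float64(64.1), np.float64(55.4)]
w15 149 167 [np.float64(64.5), np.float64(54.0)]
side0 [([217, 193, 10, 7, 54], [221.6, 196.2]), ([219, 211, 9, 8, 57], [222.8, 214.4])]
side7 [([218, 211, 10, 8, 59], [222.8, 214.4])]
side16 [([219, 211, 10, 8, 58], [223.3, 214.5])]
```

```bash
python3 -c "
from cell import ctrl
s=ctrl.read_state(); print(s['clock'],s['force'],s['width']); print(ctrl.finish_job())"
```

```text
19.8 [-5.41942198  0.64028024 21.8296556 ] 13.092209875037826
the job is handed in; nothing more can be done
None
```

The relay is fully plugged in and released. The cover is seated flat with both clips snapped back to rest, and I handed the job in at 19.8 s with the gripper still pressing the cover down at about 22 N; the hand-in returned no verdict.

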